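Lay out the serving corner of a kitchen ledge

TASK

Stand the blue tub in the middle of the cork trivet with the steel katori centred on its lid, the copper katori on the ledge to the left of the trivet (the robot's left), and the brass tumbler on the ledge behind the white spoon rest (the side away from the robot). These last two each stand opposite the middle of that edge, about 2 cm clear of it. Set everything down upright without dropping it, let go, and leave the tong on its rest and the spice jar alone.

Things in the scene. Friction and masses are not known exactly. Their poses are not given: they have to be found in the camera images.
- tub: Blue plastic tub with a darker blue flat lid, loose, about 150 g: round, 68 mm tall, body 62 mm across, lid 66 mm across over the top 12 mm, lid top flat. Origin: centre of its underside, z up.
- steel_katori: Small plain steel bowl (silver grey), open at the top, loose, about 80 g: 36 mm tall, 60 mm outside diameter with upright sides from 10 mm up, foot 44 mm across, wall 2.5 mm. Origin: centre of its underside, z up.
- copper_katori: Small copper-red bowl of exactly the same shape and size as the steel katori (36 mm tall, 60 mm across, foot 44 mm), loose, about 80 g. Origin: centre of its underside, z up.
- tumbler: Brass-yellow drinking tumbler, loose, about 110 g: 78 mm tall, open at the top, 52 mm across at the foot widening to 56 mm at the rim. Origin: centre of its underside, z up.
- trivet: Square cork trivet fixed to the ledge, 110 x 110 mm, 10 mm thick, turned at most 0.25 rad. Origin: centre of its underside; x points to its far edge (away from the robot), y to its left edge (the robot's left), both square to the edges.
- spoon_rest: White ceramic spoon rest fixed to the ledge: a shallow tray 80 mm (x) by 180 mm (y), floor 6 mm thick, rim 14 mm high, its right (-y) end open; turned at most 0.25 rad. Origin: centre of its underside; x points to its far long edge (away from the robot), y along its length to the robot's left.
- tong: Steel tong, loose, lying lengthwise on the spoon rest and sticking out about 30 mm beyond its open right end; 40 mm wide, about 200 mm long, 16 mm tall. Origin: on its underside near the middle of the rest; its y axis runs along its length. To be left alone.
- spice_jar: Amber spice jar with a red lid, loose, 52 mm across, 72 mm tall, standing among the things to be moved. Origin: centre of its underside. To be left alone.
Mind the look-alikes: they are no part of the job. Of the things that look like the steel_katori, take the one that is farthest to the robot's left at the start. Several things have the shape of the tub; the one meant has the colours described above.

How it is judged:
By the outcome, as a careful person would: the job done as asked, in the order asked, and still so for the second after the job is handed in, with the robot touching nothing.
It also fails if it takes over 128 s, if anything falls off the work surface, if the arm or the gripper's body presses on something with over 40 N, if the wrist force passes 120 N, or if a joint passes its speed limit or range.

ROBOT

A 6-joint arm with a two-finger parallel gripper is mounted at the origin on the work surface. World frame = base frame: x ahead of the robot, y to its left, z up, the work surface at z = 0. Lengths are in m, angles in rad, forces in N, time in s.
With the tool pointing down it reaches from about 0.375 to 0.9 m from the base axis. Payload 3.1 kg.
Tool frame: the origin (TCP) lies at the very end of the fingers, on their centre line; the grasp point (between the pads) lies 19 mm behind it; z points along the fingers, y is the line along which they close (so a half turn about z gives the same grasp; the last joint's range is limited). The gripper opens to 87 mm and grips with 3 to 60 N. Pads are 19 mm wide; open, the fingers measure 117 mm over their backs; the gripper's body (75 mm by 190 mm) begins 51 mm behind the grasp point.
Start: joints at [-1.325, 0.527, 1.433, -0, 1.181, -0.178], TCP at [0.257, -0.57, 0.223] pointing down, gripper open.
Joint ranges: [-3.08, 3.08], [-0.75, 2.2], [0.22, 2.44], [-1.43, 4.57], [0, 2.65], [-2.85, 2.85]. Speed limits (rad/s): [2.79, 2.79, 3.14, 3.14, 3.14, 3.14].

INTERFACE

Orientations are given as a unit quaternion [x, y, z, w].
In Python, from rig import robot gives the robot as it stands. The module is installed in compiled form; this text tells all that it offers.
- The arm moves only by the tool play_rows, never from a script. Its argument "steps" is one flat list of numbers, 5 for each row, row after row: the opening, from -1 (shut) to 1 (fully open), then the shift along the tool's x, y, z as a fraction of full scale, then the turn about the tool's z as a fraction of full scale. In form: [claw, tx, ty, tz, twist, claw, tx, ty, tz, twist, ...]. A call has exactly 10 rows; each row shifts and turns the commanded pose from where the row before left it, along the tool's axes as they then stand; what a row does not reach is not made up. Full scale, the value 1, is 0.03 m for a shift and 0.1 rad for a turn. A row lasts 1/10 s, in which the tool goes at most 50 mm and 8.59 degrees, less where a joint would pass 70% of its speed; a pose out of reach is approached as far as the arm can. A call with a number of a shift or a turn outside -1 to 1 is refused whole. A call with a gripper value outside its range is refused whole. The fingers move at their own pace and stop on an object; "grip_force" is the grip in N (left out, the last holds). Time passes only in rows, so rows that do not move let the fingers close, or fill a call up. It gives the time, the measured TCP pose, the force, the opening and the grip force at its end, in the units of the state.
- robot.get_obs(): the state, without advancing time (a new reading comes with each control period).
- robot.camera(name): name is "scene" or "top" or "wrist"; returns a dict with "image" (420x560x3 uint8, red, green, blue), "mtx" (3x3 intrinsics, pixels), "rvec" (rotation vector, rad) and "tvec" (3), from world to camera coordinates, as OpenCV has them. Camera axes: x right, y down, z forward; pixel columns grow to the right and rows downward; lengths in m; the calibration is good to about 2 mm. A picture is of the moment at which its call begins. There is no depth.
- robot.hand_in(): hands the job in; it is judged then, once.
The state is a dict: "time": time; "q": joint angles; "joint_velocities": joint speeds; "joint_torque": joint torques, N m; "position": TCP position; "tool_rot": TCP orientation; "ft_force": force on the tool from outside, world axes, zero at the start; "moment": the same for the moment, N m; "grip_width": finger opening in m; "grip_force": force on a finger pad.
Only numpy, scipy, OpenCV 4.12 (cv2) and the standard library are available. Lean on these libraries where they do the work, as an engineer would, in place of code of your own. Each camera call takes 0.05 s, during which the arm holds its last target. There are 200 camera calls.

## Working session

There is one attempt and no reset: what is moved stays moved. The work goes in short steps, Python scripts to look and compute and a tool call to move; the robot and the scene stay as the last step left them, time stands still between calls to the robot, and variables do not carry over. Pictures are saved under pics/ and viewed, at most 14 in all, crops included, and the job is handed in when it is done.

Besides the shell and the picture viewer there is one more tool, called after "Emit:" by a JSON object that holds its "name" and its "arguments". play_rows: Moves the arm, as the interface text tells. Shift numbers are shares of 0.03 m and turn numbers shares of 0.1 rad, none past 1 either way. Its arguments: {"type":"object","properties":{"steps":{"type":"array"},"grip_force":{"type":"number"}},"required":["steps"]}

```bash
mkdir -p pics
cat > h.py <<'E'
import numpy as np,cv2
from rig import robot
def cam(n):
    c=robot.camera(n); c['R']=cv2.Rodrigues(np.array(c['rvec'],float))[0]; c['t']=np.array(c['tvec'],float).ravel(); c['K']=np.array(c['mtx'],float); return c
def ray(c,u,v,z):
    d=c['R'].T@np.linalg.solve(c['K'],[u,v,1.]); o=-c['R'].T@c['t']; return o+d*(z-o[2])/d[2]
def proj(c,p):
    q=c['K']@(c['R']@np.array(p,float)+c['t']); return q[:2]/q[2]
E
python3 - <<'E'
from h import *
import pickle
d={}
for n in('top','scene'):
    c=cam(n); d[n]=c; cv2.imwrite(f'pics/{n}0.png',c['image'][:,:,::-1]); print(n,-c['R'].T@c['t'],c['K'][0,0])
pickle.dump(d,open('c0.pkl','wb'))
o=robot.get_obs(); print({k:np.round(v,3) for k,v in o.items()})
E
```

```text
top [ 0.41474866 -0.0092883   0.90878675] 396.23018697952335
scene [1.11705148 0.42304409 0.73862223] 416.10105222160536
{'time': np.float64(0.1), 'q': array([-1.325,  0.528,  1.434, -0.   ,  1.181, -0.179]), 'joint_velocities': array([-0.001, -0.003, -0.005, -0.001,  0.001, -0.   ]), 'joint_torque': array([  0.   , -44.098, -17.715,   0.063,   0.053,  -0.   ]), 'position': array([ 0.257, -0.569,  0.222]), 'tool_rot': array([ 0.978,  0.21 , -0.   , -0.001]), 'ft_force': array([ 0.237,  0.   , -0.314]), 'moment': array([ 0.036,  0.023, -0.012]), 'grip_force': np.float64(0.0), 'grip_width': np.float64(0.087)}
```

View pics/top0.png

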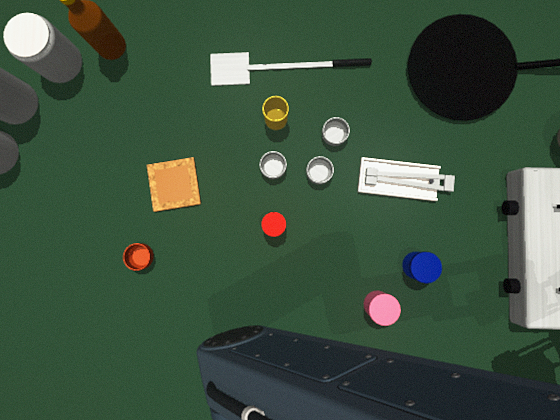

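View pics/scene0.png

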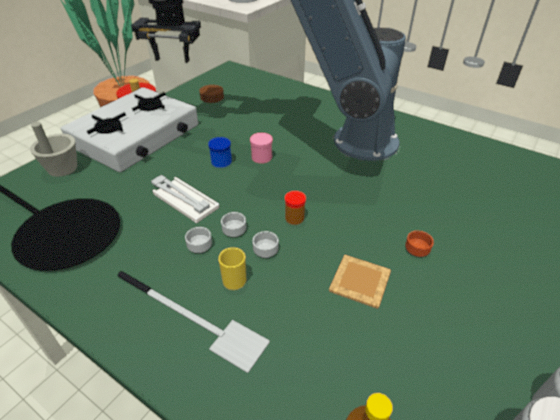

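Top view: the grey bowls are at (273,165), (320,170) and (336,130). The leftmost (+y) is (273,165), so that is the steel katori. The tub-shaped things are at (422,267), blue, and (383,309), pink; the blue one fits. Copper katori is at (137,257), tumbler (275,110), jar (274,224), trivet (174,184), spoon rest (400,180). Next I measure them and take one confirming crop.

```bash
cat > m.py <<'E'
from h import *
def comp(mask,u,v,r=45):
    m=np.zeros_like(mask); u,v=int(u),int(v); a,b=max(0,v-r),max(0,u-r); m[a:v+r,b:u+r]=mask[a:v+r,b:u+r]
    cs,_=cv2.findContours(m,cv2.RETR_EXTERNAL,cv2.CHAIN_APPROX_NONE); return max(cs,key=cv2.contourArea)
def circ(c,ct,z):
    P=np.array([ray(c,p[0][0],p[0][1],z)[:2] for p in ct]); 
    (x,y),r=cv2.minEnclosingCircle((P*1000).astype(np.float32)); 
    A=np.c_[2*P,np.ones(len(P))]; s=np.linalg.lstsq(A,(P**2).sum(1),rcond=None)[0]
    return np.round([x/1000,y/1000,2*r/1000,s[0],s[1],2*np.sqrt(s[2]+s[0]**2+s[1]**2)],4)
def hsv(c): return cv2.cvtColor(c['image'],cv2.COLOR_RGB2HSV)
def rng(h,lo,hi): return cv2.inRange(h,np.array(lo),np.array(hi))
E
python3 - <<'E'
from m import *
import pickle
d=pickle.load(open('c0.pkl','rb')); c=d['top']; h=hsv(c)
for n,(u,v) in dict(tub=(425,267),steel=(273,160),copper=(137,250),brass=(275,105),jar=(274,224),cork=(165,184),rest=(380,175),g2=(320,170),g3=(336,130)).items(): print(n,h[v,u],h[v+6,u])
grey=rng(h,(0,0,75),(179,60,255))
for n,m,u,v,z in [('tub',rng(h,(105,150,60),(130,255,255)),425,267,.068),('steel',grey,273,165,.036),('g2',grey,320,170,.036),('g3',grey,336,130,.036),('copper',rng(h,(0,120,60),(14,255,255)),137,257,.036),('tumbler',rng(h,(18,100,60),(32,255,255)),275,105,.078),('jar',rng(h,(0,150,100),(10,255,255)),274,224,.072)]:
    ct=comp(m,u,v,24); print(n,circ(c,ct,z),cv2.boundingRect(ct))
for n,m,u,v,r,z,s in [('trivet',rng(h,(8,90,100),(28,255,255)),174,184,40,.01,.11),('rest',grey,402,181,55,.014,0)]:
    ct=comp(m,u,v,r); P=np.array([ray(c,*p[0],z)[:2] for p in ct]); R=cv2.minAreaRect((P*1000).astype(np.float32)); print(n,R,cv2.boxPoints(cv2.minAreaRect(ct)).round(1).tolist())
im=c['image'][60:330,100:480,::-1]; cv2.imwrite('pics/crop0.png',cv2.resize(im,None,fx=2.1,fy=2.1,interpolation=cv2.INTER_CUBIC))
E
```

```text
tub [114 228 160] [113 237 159]
steel [ 30   4 246] [ 30   5 239]
copper [  8 202 234] [  8 202 234]
brass [ 23 191 103] [ 23 190 189]
jar [  1 216 247] [  2 212 248]
cork [ 15 162 231] [ 15 166 227]
rest [ 25  14 200] [ 15  24 194]
g2 [ 15   2 234] [ 30   4 238]
g3 [ 30   4 231] [ 36   5 234]
tub [ 0.355  -0.3054  0.0826  0.3543 -0.3057  0.0727] (403, 252, 39, 32)
steel [0.5733 0.0113 0.0625 0.5731 0.0115 0.0602] (259, 151, 28, 28)
g2 [ 0.5625 -0.0932  0.0624  0.5625 -0.0928  0.0602] (306, 156, 28, 28)
g3 [ 0.6498 -0.1274  0.0662  0.6501 -0.1274  0.0615] (322, 117, 28, 29)
copper [0.3657 0.3066 0.0675 0.3652 0.3069 0.0628] (123, 243, 30, 28)
tumbler [0.678  0.0058 0.0735 0.6782 0.0065 0.0639] (262, 95, 27, 34)
jar [0.4393 0.0077 0.053  0.4393 0.0077 0.0511] (261, 212, 25, 25)
trivet ((529.7540893554688, 239.75509643554688), (110.94105529785156, 110.97894287109375), 10.12755298614502) [[145.39999389648438, 163.89999389648438], [193.3000030517578, 156.5], [200.60000610351562, 204.10000610351562], [152.6999969482422, 211.5]]
rest ((545.4842529296875, -289.9604797363281), (216.2374725341797, 82.18002319335938), 84.0157699584961) [[356.20001220703125, 191.8000030517578], [360.29998779296875, 156.0], [455.79998779296875, 167.10000610351562], [451.70001220703125, 202.8000030517578]]
```

View pics/crop0.png

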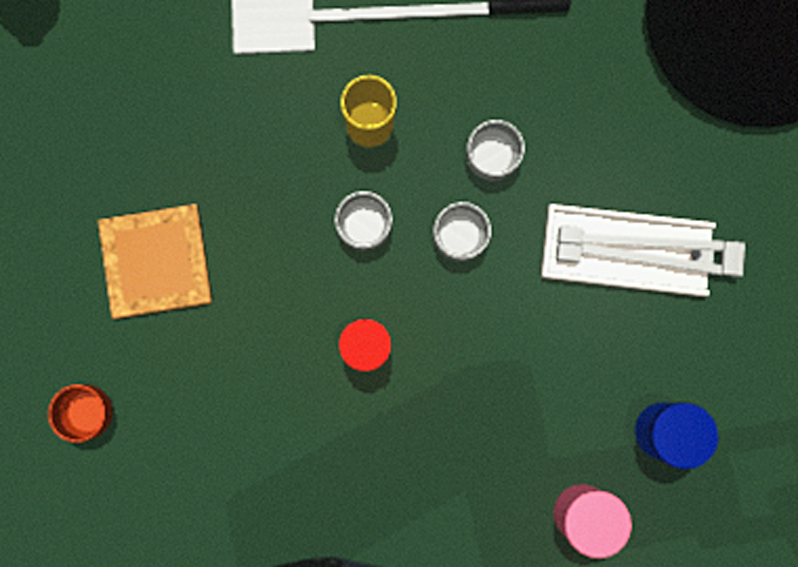

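The crop confirms it: leftmost silver bowl at crop (363,220), blue tub at (685,436), pink look-alike at (598,523). I'll refine with known radii on the clean outer rim arcs, then work out the targets.

```bash
cat >> m.py <<'E'
from scipy.optimize import least_squares
def rimfit(c,ct,z,r):
    o=-c['R'].T@c['t']; P=np.array([ray(c,*p[0],z)[:2] for p in ct]); q=P.mean(0)
    for _ in range(5):
        w=(q-o[:2])/np.linalg.norm(q-o[:2]); S=P[(P-q)@w>-.1*r]
        s=least_squares(lambda t:np.linalg.norm(S-t,axis=1)-r,q,loss='soft_l1',f_scale=.001); q=s.x
    return q.round(4),np.std(s.fun).round(4)
def go(x,y,z,psi=None):
    o=robot.get_obs(); p=np.array(o['position']); from scipy.spatial.transform import Rotation as Ro
    R=Ro.from_quat(o['tool_rot']).as_matrix(); ps=np.arctan2(R[1,0],R[0,0]); d=R.T@(np.array([x,y,z])-p)/.03
    print('pos',p.round(4),'psi',ps.round(3),'units',d.round(2),'turn',0 if psi is None else round((ps-psi)/.1,2),'F',np.round(o['ft_force'],1),'w',round(float(o['grip_width']),4),'t',round(float(o['time']),1))
E
python3 - <<'E'
from m import *
import pickle
d=pickle.load(open('c0.pkl','rb')); c=d['top']; h=hsv(c)
grey=rng(h,(0,0,75),(179,60,255))
for n,m,u,v,z,r in [('tub',rng(h,(105,150,60),(130,255,255)),425,267,.068,.0335),('steel',grey,273,165,.036,.0305),('g3',grey,336,130,.036,.0305),('copper',rng(h,(0,120,60),(14,255,255)),137,257,.036,.0305),('tumbler',rng(h,(18,100,60),(32,255,255)),275,105,.078,.0285),('jar',rng(h,(0,150,100),(10,255,255)),274,224,.072,.0265)]:
    print(n,*rimfit(c,comp(m,u,v,26),z,r))
ct=comp(grey,402,181,60)[:,0,:].astype(float)
# rest edges: far rows ~ top boundary, near boundary for cols 365..432
def line(sel,z):
    P=np.array([ray(c,*p,z)[:2] for p in sel]); v=cv2.fitLine(P.astype(np.float32),cv2.DIST_HUBER,0,.001,.001).ravel(); return v.round(4)
s=ct[(ct[:,0]>364)&(ct[:,0]<434)]; mid=160+(s[:,0]-362)*.117+18
print('far',line(s[s[:,1]<mid-8],.014)); print('near',line(s[s[:,1]>mid+8],.0))
s=ct[(ct[:,0]<363)&(ct[:,1]>163)&(ct[:,1]<188)]; print('left',line(s,.0),s.min(0),s.max(0))
c2=d['scene'];h2=hsv(c2)
for n,m,u,v,z,r in [('tub',rng(h2,(105,150,40),(130,255,255)),220,150,.068,.0335),('copper',rng(h2,(0,120,60),(14,255,255)),420,243,.036,.0305),('tumbler',rng(h2,(18,100,60),(32,255,255)),233,268,.078,.0285)]:
    print('scene',n,*rimfit(c2,comp(m,u,v,30),z,r))
go(.355,-.305,.12,0)
E
```

```text
tub [ 0.3531 -0.3116] 0.0008
steel [0.5726 0.0115] 0.0006
g3 [ 0.6507 -0.1279] 0.0007
copper [0.3648 0.3087] 0.0006
tumbler [0.6848 0.007 ] 0.0006
jar [0.4384 0.0069] 0.0007
far [ 0.1069  0.9943  0.5871 -0.2746]
near [ 0.1061  0.9944  0.5084 -0.2783]
left [ 0.9951 -0.0989  0.549  -0.1862] [358. 164.] [360. 187.]
scene tub [ 0.3543 -0.3142] 0.0012
scene copper [0.3661 0.3113] 0.001
scene tumbler [0.6867 0.0069] 0.0007
pos [ 0.2569 -0.5691  0.2217] psi 0.424 units [ 6.6  -6.67  3.4 ] turn 4.24 F [ 0.2  0.  -0.3] w 0.0869 t 0.1
```

Emit:
{"name": "play_rows", "arguments": {"steps": [1, 0, 0, 0, 0.85, 1, 0, 0, 0, 0.85, 1, 0, 0, 0, 0.85, 1, 0, 0, 0, 0.85, 1, 0, 0, 0, 0.84, 1, 0.6, -1, 0, 0, 1, 0.6, -1, 0, 0, 1, 0.6, -1, 0.2, 0, 1, 0.6, -1, 0.2, 0, 1, 0.6, -1, 0.2, 0], "grip_force": 15}}

```text
time: 1.1
position: [0.3474, -0.4182, 0.204]
tool_rot: [1.0, -0.0, -0.0, -0.0]
ft_force: [0.1, -0.3, 0.0]
grip_width: 0.0869
grip_force: 0.0
```

```bash
python3 -c "
from m import *
go(.3535,-.3125,.013,0)"
```

```text
pos [ 0.3474 -0.4182  0.204 ] psi -0.0 units [ 0.2  -3.52  6.37] turn -0.0 F [ 0.1 -0.3  0. ] w 0.0869 t 1.1
```

Emit:
{"name": "play_rows", "arguments": {"steps": [1, 0.1, -1, 0.4, 0, 1, 0.1, -1, 0.5, 0, 1, 0, -1, 0.5, 0, 1, 0, -0.52, 0.8, 0, 1, 0, 0, 0.8, 0, 1, 0, 0, 0.8, 0, 1, 0, 0, 0.8, 0, 1, 0, 0, 0.8, 0, 1, 0, 0, 0.6, 0, 1, 0, 0, 0.35, 0]}}

```text
time: 2.1
position: [0.3526, -0.3135, 0.0125]
tool_rot: [1.0, -0.0, -0.001, -0.001]
ft_force: [-0.4, -0.4, 0.3]
grip_width: 0.0871
grip_force: 0.0
```

Emit:
{"name": "play_rows", "arguments": {"steps": [-1, 0, 0, 0, 0, -1, 0, 0, 0, 0, -1, 0, 0, 0, 0, -1, 0, 0, 0, 0, -1, 0, 0, 0, 0, -1, 0, 0, 0, 0, -1, 0, 0, 0, 0, -1, 0, 0, 0, 0, -1, 0, 0, 0, 0, -1, 0, 0, 0, 0]}}

```text
time: 3.1
position: [0.3535, -0.3147, 0.0149]
tool_rot: [1.0, -0.0, 0.001, 0.001]
ft_force: [-0.3, 0.6, 6.0]
grip_width: 0.0654
grip_force: 15.0
```

```bash
python3 -c "
from m import *
a=cam('wrist')['image'];b=cam('scene')['image'][90:220,140:320]
b=cv2.resize(b,(582,420),interpolation=cv2.INTER_CUBIC)
im=np.hstack([cv2.resize(a,(280,210)),b[:210*2:2,::2][:210]]) if 0 else b
cv2.imwrite('pics/g1.png',im[:,:,::-1]);cv2.imwrite('pics/w1.png',a[:,:,::-1])
go(.3535,-.3125,.013,0)"
```

```text
pos [ 0.3535 -0.3147  0.0149] psi -0.0 units [ 0.   -0.07  0.06] turn -0.0 F [-0.5 -0.7  7.2] w 0.0656 t 3.2
```

View pics/g1.png

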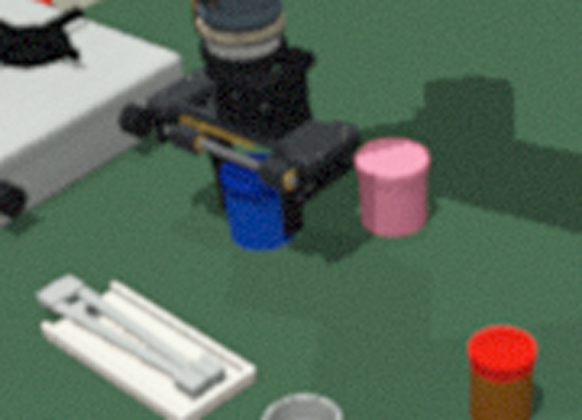

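The crop shows the tub between the fingers with its lid bearing on the finger parts above the pads (opening 65 mm, 6 N upward). I'll reopen, rise 20 mm and grip the lid band with the pads.

Emit:
{"name": "play_rows", "arguments": {"steps": [1, 0, 0, 0, 0, 1, 0, 0, 0, 0, 1, 0, 0, 0, 0, 1, 0, 0, 0, 0, 1, 0, 0, -0.3, 0, 1, 0, 0, -0.4, 0, 1, 0, 0, 0, 0, 1, 0, 0, 0, 0, 1, 0, 0, 0, 0, 1, 0, 0, 0, 0]}}

```text
time: 4.2
position: [0.353, -0.314, 0.035]
tool_rot: [1.0, -0.0, -0.0, -0.0]
ft_force: [0.3, 0.5, 0.1]
grip_width: 0.0866
grip_force: 0.0
```

Emit:
{"name": "play_rows", "arguments": {"steps": [-1, 0, 0, 0, 0, -1, 0, 0, 0, 0, -1, 0, 0, 0, 0, -1, 0, 0, 0, 0, -1, 0, 0, 0, 0, -1, 0, 0, 0, 0, -1, 0, 0, 0, 0, -1, 0, 0, 0, 0, -1, 0, 0, 0, 0, -1, 0, 0, 0, 0]}}

```text
time: 5.2
position: [0.3531, -0.3141, 0.035]
tool_rot: [1.0, -0.0, -0.0, -0.0]
ft_force: [-0.7, -0.6, -0.6]
grip_width: 0.064
grip_force: 15.1
```

```bash
python3 -c "
from m import *
go(.3535,-.3125,.033,0)
a=cam('scene')['image'][90:220,140:320]
cv2.imwrite('pics/g2.png',cv2.resize(a,(582,420),interpolation=cv2.INTER_CUBIC)[:,:,::-1])"
```

```text
pos [ 0.3531 -0.3141  0.035 ] psi -0.0 units [ 0.01 -0.05  0.07] turn -0.0 F [-0.7 -0.6 -0.6] w 0.064 t 5.2
```

View pics/g2.png

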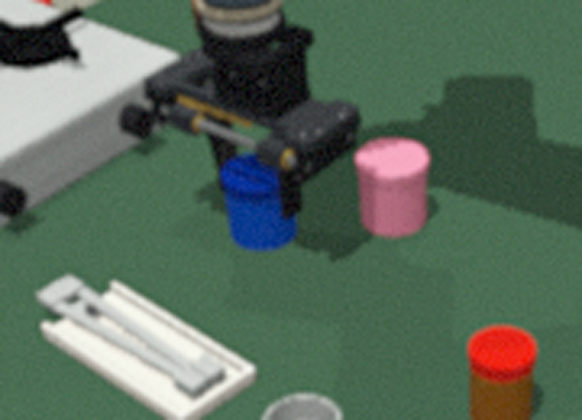

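Upright tub, pads now on the lid, no vertical load. Lifting.

Emit:
{"name": "play_rows", "arguments": {"steps": [-1, 0, 0, 0, 0, -1, 0, 0, -0.3, 0, -1, 0, 0, -0.4, 0, -1, 0, 0, -0.6, 0, -1, 0, 0, -0.8, 0, -1, 0, 0, -0.8, 0, -1, 0, 0, -0.8, 0, -1, 0, 0, -0.3, 0, -1, 0, 0, 0, 0, -1, 0, 0, 0, 0], "grip_force": 25}}

```text
time: 6.25
position: [0.3527, -0.3136, 0.1546]
tool_rot: [1.0, -0.0, -0.0, -0.0]
ft_force: [-0.7, 1.0, -2.4]
grip_width: 0.0636
grip_force: 25.2
```

```bash
python3 -c "
from m import *
go(.530,.241,.155,0)
a=cam('scene')['image'][60:220,140:320]
cv2.imwrite('pics/g3.png',cv2.resize(a,None,fx=3,fy=3,interpolation=cv2.INTER_CUBIC)[:,:,::-1])"
```

```text
pos [ 0.3527 -0.3136  0.1546] psi -0.0 units [  5.91 -18.49  -0.  ] turn -0.0 F [-0.7  1.  -2.4] w 0.0636 t 6.2
```

View pics/g3.png

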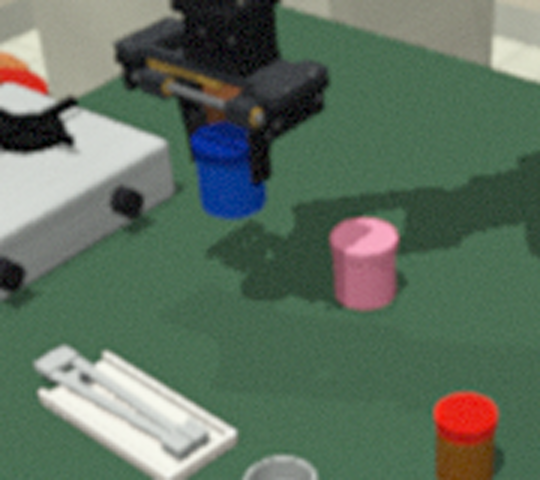

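The tub hangs upright. Carrying it to the trivet at z ≈ 0.155, with its base 0.12 up and clear of everything.

Emit:
{"name": "play_rows", "arguments": {"steps": [-1, 0.2, -0.6, 0, 0, -1, 0.3, -0.9, 0, 0, -1, 0.3, -1, 0, 0, -1, 0.3, -1, 0, 0, -1, 0.3, -1, 0, 0, -1, 0.3, -1, 0, 0, -1, 0.3, -1, 0, 0, -1, 0.3, -1, 0, 0, -1, 0.3, -1, 0, 0, -1, 0.3, -1, 0, 0]}}

```text
time: 7.3
position: [0.4395, -0.0276, 0.1538]
tool_rot: [1.0, -0.0, -0.001, -0.0]
ft_force: [0.3, -0.1, -1.9]
grip_width: 0.063
grip_force: 25.2
```

Emit:
{"name": "play_rows", "arguments": {"steps": [-1, 0.4, -1, 0, 0, -1, 0.4, -1, 0, 0, -1, 0.4, -1, 0, 0, -1, 0.4, -1, 0, 0, -1, 0.4, -1, 0, 0, -1, 0.4, -1, 0, 0, -1, 0.4, -1, 0, 0, -1, 0.2, -1, 0, 0, -1, 0, -0.6, 0, 0, -1, 0, -0.4, 0, 0]}}

```text
time: 8.3
position: [0.5292, 0.2421, 0.1531]
tool_rot: [1.0, 0.001, -0.002, 0.0]
ft_force: [-1.0, 0.3, -1.3]
grip_width: 0.0634
grip_force: 25.2
```

```bash
python3 -c "
from m import *
go(.530,.241,.045,0)
c=cam('top');h=hsv(c);ct=comp(rng(h,(8,90,100),(20,255,255)),174,184,34)
print(cv2.boundingRect(ct))
cv2.imwrite('pics/t1.png',cv2.resize(c['image'][110:250,80:260],None,fx=3,fy=3)[:,:,::-1])"
```

```text
pos [0.5292 0.2421 0.1531] psi 0.001 units [0.04 0.03 3.6 ] turn 0.01 F [-1.   0.3 -1.3] w 0.0634 t 8.3
(150, 157, 51, 55)
```

Emit:
{"name": "play_rows", "arguments": {"steps": [-1, 0, 0, 0.5, 0, -1, 0, 0, 0.6, 0, -1, 0, 0, 0.6, 0, -1, 0, 0, 0.6, 0, -1, 0, 0, 0.5, 0, -1, 0, 0, 0.3, 0, -1, 0, 0, 0.2, 0, -1, 0, 0, 0.1, 0, -1, 0, 0, 0, 0, -1, 0, 0, 0, 0]}}

```text
time: 9.35
position: [0.5307, 0.2409, 0.0536]
tool_rot: [1.0, -0.0, 0.001, -0.0]
ft_force: [0.5, 0.0, -1.5]
grip_width: 0.063
grip_force: 25.2
```

Emit:
{"name": "play_rows", "arguments": {"steps": [-1, 0, 0, 0.04, 0, -1, 0, 0, 0.04, 0, -1, 0, 0, 0.04, 0, -1, 0, 0, 0.04, 0, -1, 0, 0, 0, 0, -1, 0, 0, 0, 0, -1, 0, 0, 0, 0, -1, 0, 0, 0, 0, -1, 0, 0, 0, 0, -1, 0, 0, 0, 0]}}

```text
time: 10.35
position: [0.5302, 0.2409, 0.0483]
tool_rot: [1.0, -0.0, 0.0, -0.0]
ft_force: [0.8, -0.1, -0.5]
grip_width: 0.0633
grip_force: 25.2
```

Emit:
{"name": "play_rows", "arguments": {"steps": [-1, 0, 0, 0.03, 0, -1, 0, 0, 0.03, 0, -1, 0, 0, 0.03, 0, -1, 0, 0, 0, 0, -1, 0, 0, 0, 0, -1, 0, 0, 0, 0, -1, 0, 0, 0, 0, -1, 0, 0, 0, 0, -1, 0, 0, 0, 0, -1, 0, 0, 0, 0]}}

```text
time: 11.35
position: [0.5302, 0.2409, 0.0456]
tool_rot: [1.0, -0.0, 0.0, -0.0]
ft_force: [-0.2, -0.2, -1.9]
grip_width: 0.0631
grip_force: 25.2
```

Emit:
{"name": "play_rows", "arguments": {"steps": [-1, 0, 0, 0.03, 0, -1, 0, 0, 0.03, 0, -1, 0, 0, 0.0, 0, -1, 0, 0, 0, 0, -1, 0, 0, 0, 0, -1, 0, 0, 0, 0, -1, 0, 0, 0, 0, -1, 0, 0, 0, 0, -1, 0, 0, 0, 0, -1, 0, 0, 0, 0]}}

```text
time: 12.35
position: [0.5305, 0.2409, 0.0448]
tool_rot: [1.0, -0.0, 0.0, -0.0]
ft_force: [-0.6, -0.6, 4.5]
grip_width: 0.063
grip_force: 25.7
```

Contact felt (+4.5 N at z 0.0448, as expected). Releasing and rising.

Emit:
{"name": "play_rows", "arguments": {"steps": [1, 0, 0, 0, 0, 1, 0, 0, 0, 0, 1, 0, 0, 0, 0, 1, 0, 0, 0, 0, 1, 0, 0, 0, 0, 1, 0, 0, -0.4, 0, 1, 0, 0, -0.7, 0, 1, 0, 0, -0.9, 0, 1, 0, 0, -1, 0, 1, 0, 0, -1, 0], "grip_force": 12}}

```text
time: 13.35
position: [0.53, 0.2409, 0.1656]
tool_rot: [1.0, -0.0, 0.0, -0.0]
ft_force: [0.2, -0.4, -0.7]
grip_width: 0.0869
grip_force: 0.0
```

Emit:
{"name": "play_rows", "arguments": {"steps": [1, 0.1, 0.8, 0, 0, 1, 0.2, 1, 0, 0, 1, 0.2, 1, 0, 0, 1, 0.2, 1, 0, 0, 1, 0.2, 1, 0, 0, 1, 0.2, 1, 0, 0, 1, 0.2, 1, 0, 0, 1, 0.1, 0.85, 0, 0, 1, 0, 0, 0, 0, 1, 0, 0, 0, 0]}}

```text
time: 14.35
position: [0.5721, 0.0111, 0.1643]
tool_rot: [1.0, -0.001, 0.0, -0.0]
ft_force: [1.0, 0.8, -0.1]
grip_width: 0.0871
grip_force: 0.0
```

```bash
python3 -c "
from m import *
c=cam('top');h=hsv(c)
ct=comp(rng(h,(105,150,60),(130,255,255)),172,180,34)
print('tub',rimfit(c,ct,.078,.0335))
go(.5726,.0115,.006,0)
w=cam('wrist');cv2.imwrite('pics/w2.png',w['image'][:,:,::-1]);print(proj(w,[.5726,.0115,.036]))
cv2.imwrite('pics/t2.png',cv2.resize(c['image'][110:250,80:260],None,fx=3,fy=3)[:,:,::-1])"
```

```text
tub (array([0.5278, 0.237 ]), np.float64(0.0045))
pos [0.5718 0.0118 0.1642] psi -0.0 units [0.03 0.01 5.27] turn -0.0 F [-0.1  0.5 -0.2] w 0.0871 t 14.4
[278.2763745  197.93935146]
```

View pics/w2.png

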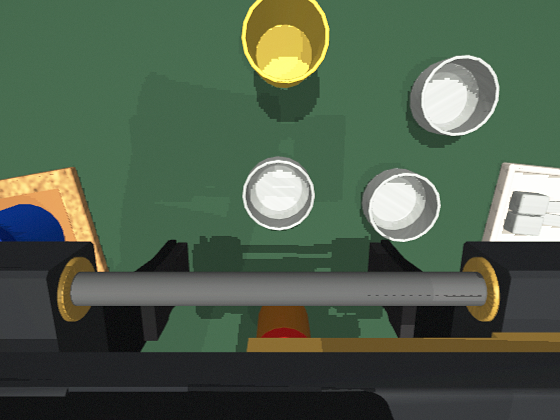

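The wrist view shows the katori centred at (278,194) against a predicted (278,198), and the neighbouring bowl at (400,204) is clear of the fingers. Descending.

Emit:
{"name": "play_rows", "arguments": {"steps": [1, 0.06, 0, 0.5, 0, 1, 0, 0, 0.7, 0, 1, 0, 0, 0.8, 0, 1, 0, 0, 0.8, 0, 1, 0, 0, 0.8, 0, 1, 0, 0, 0.7, 0, 1, 0, 0, 0.5, 0, 1, 0, 0, 0.3, 0, 1, 0, 0, 0.12, 0, 1, 0, 0, 0, 0]}}

```text
time: 15.45
position: [0.5741, 0.0116, 0.0072]
tool_rot: [1.0, 0.0, 0.0, -0.0]
ft_force: [-0.1, 0.1, 0.4]
grip_width: 0.0872
grip_force: 0.0
```

Emit:
{"name": "play_rows", "arguments": {"steps": [-1, 0, 0, 0, 0, -1, 0, 0, 0, 0, -1, 0, 0, 0, 0, -1, 0, 0, 0, 0, -1, 0, 0, 0, 0, -1, 0, 0, 0, 0, -1, 0, 0, 0, 0, -1, 0, 0, 0, 0, -1, 0, 0, 0, 0, -1, 0, 0, 0, 0]}}

```text
time: 16.45
position: [0.5742, 0.0113, 0.0076]
tool_rot: [1.0, -0.0, 0.0, 0.0]
ft_force: [-1.0, -0.1, 5.3]
grip_width: 0.0605
grip_force: 12.0
```

Upward force of 5 N: the tips touch the surface when closed. I'll re-grip 9 mm higher so they stay clear of the tub lid later.

Emit:
{"name": "play_rows", "arguments": {"steps": [1, 0, 0, 0, 0, 1, 0, 0, 0, 0, 1, 0, 0, 0, 0, 1, 0, 0, -0.15, 0, 1, 0, 0, -0.15, 0, -1, 0, 0, 0, 0, -1, 0, 0, 0, 0, -1, 0, 0, 0, 0, -1, 0, 0, 0, 0, -1, 0, 0, 0, 0]}}

```text
time: 17.45
position: [0.5739, 0.0114, 0.0161]
tool_rot: [1.0, -0.0, -0.0, -0.0]
ft_force: [-0.2, -0.1, 0.4]
grip_width: 0.0606
grip_force: 12.0
```

Emit:
{"name": "play_rows", "arguments": {"steps": [-1, 0, 0, 0, 0, -1, 0, 0, 0, 0, -1, 0, 0, 0, 0, -1, 0, 0, 0, 0, -1, 0, 0, 0, 0, -1, 0, 0, 0, 0, -1, 0, 0, 0, 0, -1, 0, 0, 0, 0, -1, 0, 0, 0, 0, -1, 0, 0, 0, 0]}}

```text
time: 18.45
position: [0.574, 0.0114, 0.0161]
tool_rot: [1.0, -0.0, 0.0, -0.0]
ft_force: [0.2, 0.3, -0.5]
grip_width: 0.0608
grip_force: 12.0
```

Emit:
{"name": "play_rows", "arguments": {"steps": [-1, 0, 0, -0.3, 0, -1, 0, 0, -0.5, 0, -1, 0, 0, -0.7, 0, -1, 0, 0, -0.8, 0, -1, 0, 0, -0.8, 0, -1, 0, 0, -0.8, 0, -1, 0, 0, -0.8, 0, -1, 0, 0, -0.5, 0, -1, 0, 0, -0.3, 0, -1, 0, 0, 0, 0]}}

```text
time: 19.45
position: [0.5748, 0.0113, 0.1833]
tool_rot: [1.0, -0.0, 0.002, 0.0]
ft_force: [1.5, -0.1, -0.5]
grip_width: 0.0602
grip_force: 12.0
```

```bash
python3 -c "
from m import *
out=[]
for n,u,v,r,box in(('top',172,180,34,(110,250,80,260)),('scene',360,265,45,(200,320,290,440))):
    c=cam(n);h=hsv(c)
    ct=comp(rng(h,(105,150,50),(130,255,255)),u,v,r); print('tub',rimfit(c,ct,.078,.0335),cv2.boundingRect(ct))
    a=box; out.append(cv2.resize(c['image'][a[0]:a[1],a[2]:a[3]],(400,330)))
cv2.imwrite('pics/t3.png',np.hstack(out)[:,:,::-1])
go(.530,.241,.18,0)"
```

```text
tub (array([0.5291, 0.235 ]), np.float64(0.0098)) (150, 165, 16, 30)
tub (array([0.5326, 0.241 ]), np.float64(0.0014)) (348, 247, 33, 42)
pos [0.5735 0.0114 0.1812] psi -0.0 units [-1.45 -7.65  0.04] turn -0.0 F [ 0.4  0.5 -1.8] w 0.0602 t 19.6
```

View pics/t3.png

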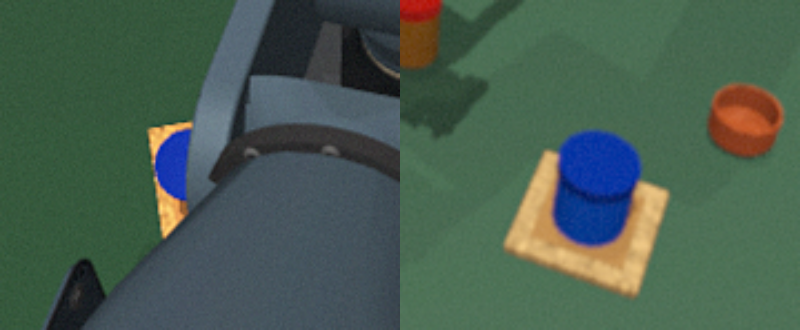

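The tub stands upright and centred on the trivet (right panel (598,190)); the arm hides it in the top view. Carrying the katori over it.

Emit:
{"name": "play_rows", "arguments": {"steps": [-1, -0.1, -0.5, 0, 0, -1, -0.2, -0.8, 0, 0, -1, -0.2, -1, 0, 0, -1, -0.2, -1, 0, 0, -1, -0.2, -1, 0, 0, -1, -0.2, -1, 0, 0, -1, -0.2, -1, 0, 0, -1, -0.12, -0.8, 0, 0, -1, 0, -0.4, 0, 0, -1, 0, -0.15, 0, 0]}}

```text
time: 20.55
position: [0.5306, 0.2423, 0.1804]
tool_rot: [1.0, 0.001, -0.001, 0.0]
ft_force: [-0.5, -0.2, -1.1]
grip_width: 0.0607
grip_force: 12.0
```

Emit:
{"name": "play_rows", "arguments": {"steps": [-1, 0, 0, 0.3, 0, -1, 0, 0, 0.5, 0, -1, 0, 0, 0.6, 0, -1, 0, 0, 0.6, 0, -1, 0, 0, 0.4, 0, -1, 0, 0, 0.2, 0, -1, 0, 0, 0.1, 0, -1, 0, 0, 0, 0, -1, 0, 0, 0, 0, -1, 0, 0, 0, 0]}}

```text
time: 21.55
position: [0.5319, 0.241, 0.1009]
tool_rot: [1.0, -0.0, 0.001, -0.0]
ft_force: [0.2, -0.2, -1.6]
grip_width: 0.061
grip_force: 12.0
```

```bash
python3 -c "
from m import *
go(.531,.241,.094,0)
c=cam('scene');cv2.imwrite('pics/s4.png',cv2.resize(c['image'][190:320,280:440],None,fx=3.5,fy=3.5,interpolation=cv2.INTER_CUBIC)[:,:,::-1])"
```

```text
pos [0.5319 0.241  0.1009] psi -0.0 units [-0.03  0.    0.23] turn -0.0 F [ 0.2 -0.2 -1.6] w 0.061 t 21.6
```

View pics/s4.png

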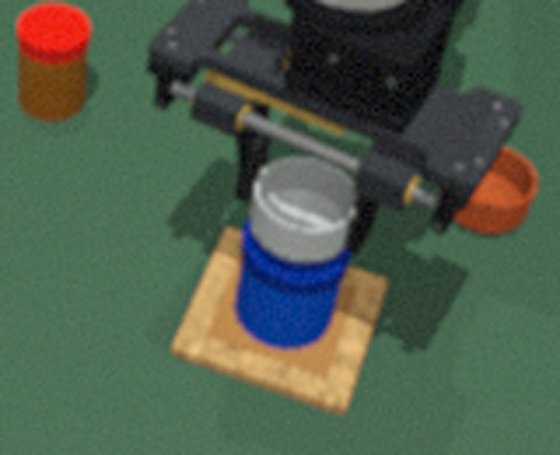

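The katori is above the lid and in line with the tub axis. Lowering gently.

Emit:
{"name": "play_rows", "arguments": {"steps": [-1, -0.02, 0, 0.05, 0, -1, 0, 0, 0.05, 0, -1, 0, 0, 0.05, 0, -1, 0, 0, 0.04, 0, -1, 0, 0, 0.02, 0, -1, 0, 0, 0, 0, -1, 0, 0, 0, 0, -1, 0, 0, 0, 0, -1, 0, 0, 0, 0, -1, 0, 0, 0, 0]}}

```text
time: 22.6
position: [0.5307, 0.2409, 0.094]
tool_rot: [1.0, -0.0, -0.0, -0.0]
ft_force: [-0.5, -0.5, 3.3]
grip_width: 0.0609
grip_force: 12.0
```

Emit:
{"name": "play_rows", "arguments": {"steps": [-1, 0, 0, 0.02, 0, -1, 0, 0, 0.01, 0, -1, 0, 0, 0, 0, -1, 0, 0, 0, 0, -1, 0, 0, 0, 0, -1, 0, 0, 0, 0, -1, 0, 0, 0, 0, -1, 0, 0, 0, 0, -1, 0, 0, 0, 0, -1, 0, 0, 0, 0]}}

```text
time: 23.6
position: [0.5308, 0.2409, 0.094]
tool_rot: [1.0, -0.0, 0.0, -0.0]
ft_force: [-2.1, -0.6, 8.2]
grip_width: 0.0604
grip_force: 12.0
```

Seated at z 0.094, as predicted. Releasing, then over the copper katori.

Emit:
{"name": "play_rows", "arguments": {"steps": [1, 0, 0, 0, 0, 1, 0, 0, 0, 0, 1, 0, 0, 0, 0, 1, 0, 0, 0, 0, 1, 0, 0, -0.2, 0, 1, 0, 0, -0.5, 0, 1, 0, 0, -0.7, 0, 1, 0, 0, -0.8, 0, 1, 0, 0, -0.8, 0, 1, 0, 0, -0.8, 0]}}

```text
time: 24.6
position: [0.5307, 0.2408, 0.2082]
tool_rot: [1.0, -0.0, 0.0, -0.0]
ft_force: [0.4, -0.8, -0.0]
grip_width: 0.087
grip_force: 0.0
```

Emit:
{"name": "play_rows", "arguments": {"steps": [1, -0.5, -0.2, 0, 0, 1, -0.8, -0.3, 0, 0, 1, -0.8, -0.4, 0, 0, 1, -0.9, -0.4, 0, 0, 1, -0.9, -0.4, 0, 0, 1, -0.8, -0.3, 0, 0, 1, -0.6, -0.2, 0, 0, 1, -0.2, -0.1, 0, 0, 1, 0, 0, 0, 0, 1, 0, 0, 0, 0]}}

```text
time: 25.6
position: [0.3668, 0.31, 0.207]
tool_rot: [1.0, -0.0, 0.001, -0.0]
ft_force: [-0.4, 0.2, 0.4]
grip_width: 0.0868
grip_force: 0.0
```

```bash
python3 -c "
from m import *
go(.3652,.3095,.016,0)
c=cam('wrist');h=hsv(c);ct=comp(rng(h,(0,120,60),(14,255,255)),*proj(c,[.3652,.3095,.036]),90)
print(proj(c,[.3652,.3095,.036]),rimfit(c,ct,.036,.0305),cv2.boundingRect(ct))
c=cam('scene');cv2.imwrite('pics/s5.png',cv2.resize(c['image'][190:320,280:440],None,fx=3.5,fy=3.5,interpolation=cv2.INTER_CUBIC)[:,:,::-1])"
```

```text
pos [0.3668 0.31   0.207 ] psi -0.0 units [-0.06  0.02  6.37] turn -0.0 F [-0.4  0.2  0.4] w 0.0868 t 25.6
[278.43255003 190.19165641] (array([0.3663, 0.3105]), np.float64(0.0006)) (246, 156, 63, 65)
```

View pics/s5.png

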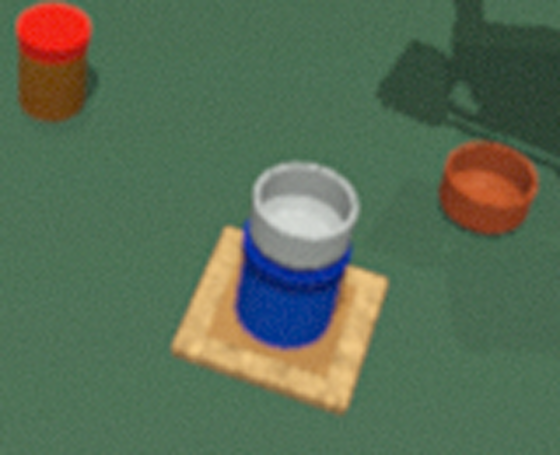

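The stack is good: bowl at (304,215) upright on the lid. The wrist view agrees on copper at (0.366, 0.310). Grasping it.

Emit:
{"name": "play_rows", "arguments": {"steps": [1, 0, 0, 0.5, 0, 1, 0, 0, 0.8, 0, 1, 0, 0, 0.9, 0, 1, 0, 0, 0.9, 0, 1, 0, 0, 0.9, 0, 1, 0, 0, 0.9, 0, 1, 0, 0, 0.8, 0, 1, 0, 0, 0.4, 0, 1, 0, 0, 0.22, 0, 1, 0, 0, 0, 0]}}

```text
time: 26.7
position: [0.3662, 0.3097, 0.0169]
tool_rot: [1.0, -0.0, -0.0, 0.0]
ft_force: [0.1, -0.4, 0.6]
grip_width: 0.087
grip_force: 0.0
```

Emit:
{"name": "play_rows", "arguments": {"steps": [-1, 0, 0, 0, 0, -1, 0, 0, 0, 0, -1, 0, 0, 0, 0, -1, 0, 0, 0, 0, -1, 0, 0, 0, 0, -1, 0, 0, 0, 0, -1, 0, 0, 0, 0, -1, 0, 0, 0, 0, -1, 0, 0, 0, 0, -1, 0, 0, 0, 0]}}

```text
time: 27.7
position: [0.3662, 0.3102, 0.0179]
tool_rot: [1.0, -0.0, 0.001, -0.0]
ft_force: [-0.4, 1.3, 6.6]
grip_width: 0.0602
grip_force: 12.0
```

The grip body would overlap the stack at ψ=0, so I'll turn by 1.748 rad so the long side runs along the trivet edge. Lifting and turning.

Emit:
{"name": "play_rows", "arguments": {"steps": [-1, 0, 0, -0.3, 0, -1, 0, 0, -0.5, 0, -1, 0, 0, -0.8, 0, -1, 0, 0, -0.8, -0.5, -1, 0, 0, -0.8, -0.9, -1, 0, 0, -0.8, -0.9, -1, 0, 0, -0.8, -0.9, -1, 0, 0, -0.8, -0.9, -1, 0, 0, -0.4, -0.9, -1, 0, 0, 0, -0.9]}}

```text
time: 28.7
position: [0.3665, 0.3103, 0.1995]
tool_rot: [0.956, 0.292, 0.002, -0.0]
ft_force: [0.1, 0.6, -0.3]
grip_width: 0.0605
grip_force: 12.0
```

Emit:
{"name": "play_rows", "arguments": {"steps": [-1, 0, 0, 0, -1, -1, 0, 0, 0, -1, -1, 0, 0, 0, -1, -1, 0, 0, 0, -1, -1, 0, 0, 0, -1, -1, 0, 0, 0, -1, -1, 0, 0, 0, -1, -1, 0, 0, 0, -1, -1, 0, 0, 0, -1, -1, 0, 0, 0, -1]}}

```text
time: 29.7
position: [0.3651, 0.3095, 0.1974]
tool_rot: [0.699, 0.715, -0.001, -0.0]
ft_force: [-0.6, -0.3, -0.9]
grip_width: 0.0604
grip_force: 12.0
```

```bash
python3 -c "
from m import *
go(.5115,.3443,.0175,1.748)"
```

```text
pos [0.3651 0.3095 0.1974] psi 1.594 units [1.05 4.91 5.99] turn -1.54 F [-0.6 -0.3 -0.9] w 0.0604 t 29.7
```

Emit:
{"name": "play_rows", "arguments": {"steps": [-1, 0, 0, 0, -0.8, -1, 0, 0, 0, -0.74, -1, 0, 0.5, 0, 0, -1, 0.1, 0.8, 0, 0, -1, 0.1, 0.9, 0, 0, -1, 0.08, 0.9, 0, 0, -1, 0, 0.9, 0, 0, -1, 0, 0.7, 0, 0, -1, 0, 0.31, 0, 0, -1, 0, 0, 0, 0]}}

```text
time: 30.7
position: [0.5129, 0.3438, 0.197]
tool_rot: [0.644, 0.765, -0.0, -0.0]
ft_force: [-1.0, -0.3, -0.3]
grip_width: 0.0602
grip_force: 12.0
```

```bash
python3 -c "
from m import *
go(.5115,.3443,.0175,1.748)"
```

```text
pos [0.5129 0.3438 0.197 ] psi 1.743 units [ 0.02 -0.04  5.98] turn -0.05 F [-1.  -0.3 -0.3] w 0.0602 t 30.7
```

Descending to about 4 mm above contact, then easing down.

Emit:
{"name": "play_rows", "arguments": {"steps": [-1, 0, 0, 0.4, 0, -1, 0, -0.03, 0.7, 0, -1, 0, 0, 0.9, 0, -1, 0, 0, 0.9, 0, -1, 0, 0, 0.9, 0, -1, 0, 0, 0.8, 0, -1, 0, 0, 0.6, 0, -1, 0, 0, 0.4, 0, -1, 0, 0, 0.2, 0, -1, 0, 0, 0, 0]}}

```text
time: 31.7
position: [0.5106, 0.3437, 0.0227]
tool_rot: [0.643, 0.766, -0.001, -0.0]
ft_force: [0.7, 0.8, -0.1]
grip_width: 0.0602
grip_force: 12.0
```

Emit:
{"name": "play_rows", "arguments": {"steps": [-1, 0, 0, 0.04, 0, -1, 0, 0, 0.03, 0, -1, 0, 0, 0.03, 0, -1, 0, 0, 0.03, 0, -1, 0, 0, 0, 0, -1, 0, 0, 0, 0, -1, 0, 0, 0, 0, -1, 0, 0, 0, 0, -1, 0, 0, 0, 0, -1, 0, 0, 0, 0]}}

```text
time: 32.7
position: [0.5116, 0.3439, 0.0194]
tool_rot: [0.643, 0.766, 0.0, 0.0]
ft_force: [0.1, 0.4, -0.9]
grip_width: 0.0602
grip_force: 12.0
```

Emit:
{"name": "play_rows", "arguments": {"steps": [-1, 0, 0, 0.03, 0, -1, 0, 0, 0.03, 0, -1, 0, 0, 0, 0, -1, 0, 0, 0, 0, -1, 0, 0, 0, 0, -1, 0, 0, 0, 0, -1, 0, 0, 0, 0, -1, 0, 0, 0, 0, -1, 0, 0, 0, 0, -1, 0, 0, 0, 0]}}

```text
time: 33.7
position: [0.5116, 0.3439, 0.0179]
tool_rot: [0.643, 0.766, 0.0, 0.0]
ft_force: [-0.7, -1.3, 4.8]
grip_width: 0.0603
grip_force: 12.0
```

Seated. Releasing, rising, then turning back.

Emit:
{"name": "play_rows", "arguments": {"steps": [1, 0, 0, 0, 0, 1, 0, 0, 0, 0, 1, 0, 0, 0, 0, 1, 0, 0, -0.2, 0, 1, 0, 0, -0.6, 0, 1, 0, 0, -1, 0, 1, 0, 0, -1, 0, 1, 0, 0, -1, 0, 1, 0, 0, -1, 0, 1, 0, 0, -1, 0.4], "grip_force": 15}}

```text
time: 34.7
position: [0.5113, 0.3438, 0.1932]
tool_rot: [0.659, 0.752, 0.0, 0.0]
ft_force: [0.6, -0.4, 0.3]
grip_width: 0.0871
grip_force: 0.0
```

Emit:
{"name": "play_rows", "arguments": {"steps": [1, 0, 0, -0.3, 1, 1, 0, 0, 0, 1, 1, 0, 0, 0, 1, 1, 0, 0, 0, 1, 1, 0, 0, 0, 1, 1, 0, 0, 0, 1, 1, 0, 0, 0, 1, 1, 0, 0, 0, 1, 1, 0, 0, 0, 1, 1, 0, 0, 0, 1]}}

```text
time: 35.7
position: [0.5114, 0.3439, 0.2009]
tool_rot: [0.939, 0.343, -0.0, -0.0]
ft_force: [0.9, 0.4, -0.1]
grip_width: 0.0874
grip_force: 0.0
```

Emit:
{"name": "play_rows", "arguments": {"steps": [1, 0, 0, 0, 1, 1, 0, 0, 0, 1, 1, 0, 0, 0, 1, 1, 0, 0, 0, 1, 1, 0, 0, 0, 1, 1, 0, 0, 0, 1, 1, 0, 0, 0, 1, 1, 0, 0, 0, 0.03, 1, 0, 0, 0, 0, 1, 0, 0, 0, 0]}}

```text
time: 36.7
position: [0.5115, 0.3439, 0.2007]
tool_rot: [1.0, 0.001, 0.0, -0.0]
ft_force: [-0.0, -0.1, -0.3]
grip_width: 0.087
grip_force: 0.0
```

```bash
python3 -c "
from m import *
go(.685,.007,.20,0)"
```

```text
pos [0.5115 0.3439 0.2007] psi 0.002 units [ 5.76 11.24  0.02] turn 0.02 F [-0.  -0.1 -0.3] w 0.087 t 36.7
```

Emit:
{"name": "play_rows", "arguments": {"steps": [1, 0.4, 0.8, 0, 0, 1, 0.5, 1, 0, 0, 1, 0.5, 1, 0, 0, 1, 0.5, 1, 0, 0, 1, 0.5, 1, 0, 0, 1, 0.5, 1, 0, 0, 1, 0.5, 1, 0, 0, 1, 0.5, 1, 0, 0, 1, 0.5, 1, 0, 0, 1, 0.5, 1, 0, 0]}}

```text
time: 37.7
position: [0.6592, 0.0487, 0.2007]
tool_rot: [1.0, 0.001, 0.0, -0.0]
ft_force: [1.0, -0.1, 0.6]
grip_width: 0.0868
grip_force: 0.0
```

Emit:
{"name": "play_rows", "arguments": {"steps": [1, 0.5, 0.8, 0, 0, 1, 0.36, 0.5, 0, 0, 1, 0, 0.14, 0, 0, 1, 0, 0, 0, 0, 1, 0, 0, 0, 0, 1, 0, 0, 0, 0, 1, 0, 0, 0, 0, 1, 0, 0, 0, 0, 1, 0, 0, 0, 0, 1, 0, 0, 0, 0]}}

```text
time: 38.7
position: [0.6846, 0.007, 0.2007]
tool_rot: [1.0, 0.001, 0.0, 0.0]
ft_force: [-0.5, -0.1, -0.3]
grip_width: 0.0874
grip_force: 0.0
```

```bash
python3 -c "
from m import *
go(.685,.007,.03,0)
c=cam('wrist');h=hsv(c);ct=comp(rng(h,(18,90,40),(34,255,255)),*proj(c,[.685,.007,.078]),90)
print(proj(c,[.685,.007,.078]),rimfit(c,ct,.078,.0285),cv2.boundingRect(ct))
c=cam('scene');h=hsv(c);ct=comp(rng(h,(0,120,60),(14,255,255)),*proj(c,[.5115,.3443,.036]),30); print('copper',rimfit(c,ct,.036,.0305))
c=cam('scene');h=hsv(c);ct=comp(rng(h,(18,100,60),(32,255,255)),*proj(c,[.685,.007,.05]),30); print('tumb',rimfit(c,ct,.078,.0285))
"
```

```text
pos [0.6846 0.007  0.2007] psi 0.001 units [0.01 0.   5.69] turn 0.01 F [-0.5 -0.1 -0.3] w 0.0874 t 38.7
[277.83602554 199.89552471] (array([0.6889, 0.0071]), np.float64(0.0005)) (243, 155, 70, 75)
copper (array([0.5123, 0.3427]), np.float64(0.0008))
tumb (array([0.6862, 0.0067]), np.float64(0.0008))
```

Emit:
{"name": "play_rows", "arguments": {"steps": [1, 0.06, 0, 0.5, 0, 1, 0, 0, 0.7, 0, 1, 0, 0, 0.9, 0, 1, 0, 0, 0.9, 0, 1, 0, 0, 0.9, 0, 1, 0, 0, 0.9, 0, 1, 0, 0, 0.6, 0, 1, 0, 0, 0.2, 0, 1, 0, 0, 0, 0, 1, 0, 0, 0, 0]}}

```text
time: 39.85
position: [0.6871, 0.0067, 0.0331]
tool_rot: [1.0, 0.0, 0.001, 0.0]
ft_force: [1.4, -0.1, -0.1]
grip_width: 0.087
grip_force: 0.0
```

Emit:
{"name": "play_rows", "arguments": {"steps": [-1, 0, 0, 0, 0, -1, 0, 0, 0, 0, -1, 0, 0, 0, 0, -1, 0, 0, 0, 0, -1, 0, 0, 0, 0, -1, 0, 0, 0, 0, -1, 0, 0, 0, 0, -1, 0, 0, 0, 0, -1, 0, 0, 0, 0, -1, 0, 0, 0, 0]}}

```text
time: 40.85
position: [0.6866, 0.0069, 0.0329]
tool_rot: [1.0, 0.0, 0.0, -0.0]
ft_force: [-1.1, 1.5, 3.2]
grip_width: 0.0542
grip_force: 15.0
```

Emit:
{"name": "play_rows", "arguments": {"steps": [-1, 0, 0, -0.2, 0, -1, 0, 0, -0.3, 0, -1, 0, 0, -0.5, 0, -1, 0, 0, -0.8, 0, -1, 0, 0, -0.8, 0, -1, 0, 0, -0.8, 0, -1, 0, 0, -0.4, 0, -1, 0, 0, -0.2, 0, -1, 0, 0, 0, 0, -1, 0, 0, 0, 0]}}

```text
time: 41.85
position: [0.6856, 0.0069, 0.1517]
tool_rot: [1.0, 0.0, -0.001, -0.0]
ft_force: [0.5, -0.3, -1.3]
grip_width: 0.0546
grip_force: 15.0
```

```bash
python3 -c "
from m import *
go(.634,-.285,.035,0)
c=cam('scene');cv2.imwrite('pics/s6.png',cv2.resize(c['image'][130:330,120:320],None,fx=2.5,fy=2.5,interpolation=cv2.INTER_CUBIC)[:,:,::-1])"
```

```text
pos [0.6856 0.0069 0.1517] psi 0.001 units [-1.72  9.73  3.89] turn 0.01 F [ 0.5 -0.3 -1.3] w 0.0546 t 41.9
```

View pics/s6.png

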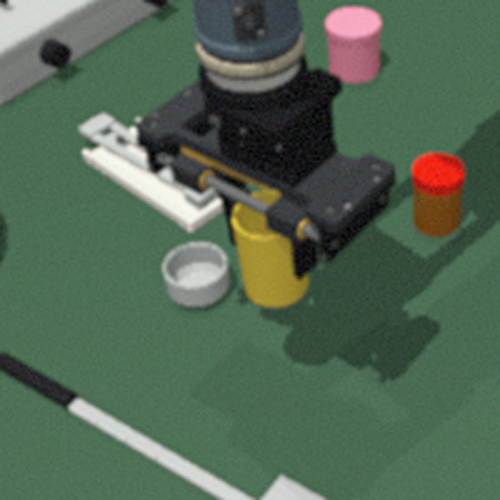

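The tumbler is held upright, and its base (about 0.12 m up) clears the spare bowl at (197,272). Carrying it over.

Emit:
{"name": "play_rows", "arguments": {"steps": [-1, -0.1, 0.5, 0, 0, -1, -0.2, 0.9, 0, 0, -1, -0.2, 1, 0, 0, -1, -0.2, 1, 0, 0, -1, -0.2, 1, 0, 0, -1, -0.2, 1, 0, 0, -1, -0.2, 1, 0, 0, -1, -0.2, 1, 0, 0, -1, -0.2, 1, 0, 0, -1, -0.05, 0.8, 0, 0]}}

```text
time: 42.9
position: [0.6322, -0.272, 0.1516]
tool_rot: [1.0, -0.0, -0.001, -0.0]
ft_force: [0.7, 0.2, 0.6]
grip_width: 0.0543
grip_force: 15.0
```

Emit:
{"name": "play_rows", "arguments": {"steps": [-1, 0, 0.43, 0, 0, -1, 0, 0.1, 0, 0, -1, 0, 0, 0.3, 0, -1, 0, 0, 0.6, 0, -1, 0, 0, 0.8, 0, -1, 0, 0, 0.8, 0, -1, 0, 0, 0.6, 0, -1, 0, 0, 0.4, 0, -1, 0, 0, 0.15, 0, -1, 0, 0, 0, 0]}}

```text
time: 43.9
position: [0.634, -0.2841, 0.0425]
tool_rot: [1.0, 0.001, -0.001, -0.0]
ft_force: [-0.6, 0.2, -0.2]
grip_width: 0.0545
grip_force: 15.0
```

```bash
python3 -c "
from m import *
go(.634,-.285,.033,0)
c=cam('scene');cv2.imwrite('pics/s7.png',cv2.resize(c['image'][110:290,90:300],None,fx=2.8,fy=2.8,interpolation=cv2.INTER_CUBIC)[:,:,::-1])"
```

```text
pos [ 0.634  -0.2841  0.0425] psi 0.002 units [-0.    0.03  0.32] turn 0.02 F [-0.6  0.2 -0.2] w 0.0545 t 43.9
```

View pics/s7.png

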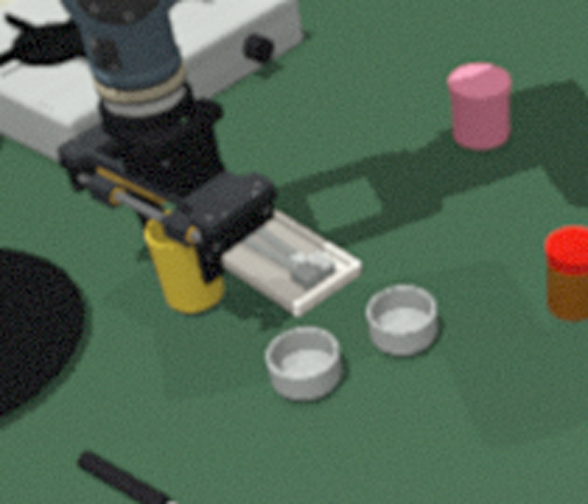

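The tumbler hangs just above the ledge behind the spoon rest. Easing it down.

Emit:
{"name": "play_rows", "arguments": {"steps": [-1, 0, 0.02, 0.07, 0, -1, 0, 0, 0.06, 0, -1, 0, 0, 0.05, 0, -1, 0, 0, 0.04, 0, -1, 0, 0, 0.03, 0, -1, 0, 0, 0.03, 0, -1, 0, 0, 0, 0, -1, 0, 0, 0, 0, -1, 0, 0, 0, 0, -1, 0, 0, 0, 0]}}

```text
time: 44.95
position: [0.6342, -0.2857, 0.0348]
tool_rot: [1.0, 0.0, 0.0, 0.0]
ft_force: [0.2, -0.5, -0.9]
grip_width: 0.0543
grip_force: 15.0
```

Emit:
{"name": "play_rows", "arguments": {"steps": [-1, 0, 0, 0.03, 0, -1, 0, 0, 0.02, 0, -1, 0, 0, 0, 0, -1, 0, 0, 0, 0, -1, 0, 0, 0, 0, -1, 0, 0, 0, 0, -1, 0, 0, 0, 0, -1, 0, 0, 0, 0, -1, 0, 0, 0, 0, -1, 0, 0, 0, 0]}}

```text
time: 45.95
position: [0.6341, -0.2857, 0.0333]
tool_rot: [1.0, 0.0, 0.0, 0.0]
ft_force: [0.1, 0.5, -1.4]
grip_width: 0.0541
grip_force: 15.0
```

Emit:
{"name": "play_rows", "arguments": {"steps": [-1, 0, 0, 0.03, 0, -1, 0, 0, 0.02, 0, -1, 0, 0, 0, 0, -1, 0, 0, 0, 0, -1, 0, 0, 0, 0, -1, 0, 0, 0, 0, -1, 0, 0, 0, 0, -1, 0, 0, 0, 0, -1, 0, 0, 0, 0, -1, 0, 0, 0, 0]}}

```text
time: 46.95
position: [0.6345, -0.2857, 0.0329]
tool_rot: [1.0, 0.0, 0.0, 0.0]
ft_force: [-1.5, 1.2, 5.3]
grip_width: 0.0544
grip_force: 15.0
```

Contact. Releasing, rising well clear, then a check.

Emit:
{"name": "play_rows", "arguments": {"steps": [1, 0, 0, 0, 0, 1, 0, 0, 0, 0, 1, 0, 0, 0, 0, 1, 0, 0, 0, 0, 1, 0, 0, -0.2, 0, 1, 0, 0, -0.5, 0, 1, 0, 0, -0.9, 0, 1, 0, 0, -1, 0, 1, 0, 0, -1, 0, 1, 0, 0, -1, 0]}}

```text
time: 47.95
position: [0.6343, -0.2858, 0.1725]
tool_rot: [1.0, 0.0, 0.001, 0.0]
ft_force: [0.3, 0.1, -0.1]
grip_width: 0.087
grip_force: 0.0
```

Emit:
{"name": "play_rows", "arguments": {"steps": [1, -0.5, 0.5, -0.7, 0, 1, -1, 1, 0, 0, 1, -1, 1, 0, 0, 1, -1, 1, 0, 0, 1, -1, 1, 0, 0, 1, -1, 1, 0, 0, 1, -1, 1, 0, 0, 1, -0.5, 0.5, 0, 0, 1, 0, 0, 0, 0, 1, 0, 0, 0, 0]}}

```text
time: 48.95
position: [0.4244, -0.496, 0.1918]
tool_rot: [1.0, -0.0, 0.001, 0.0]
ft_force: [0.3, 1.0, -0.2]
grip_width: 0.0871
grip_force: 0.0
```

```bash
python3 -c "
from m import *
c=cam('top');h=hsv(c);g=rng(h,(0,0,75),(179,60,255))
for n,m,p,r in[('copper',rng(h,(0,120,60),(14,255,255)),[.5115,.3443,.036],.0305),('tumbler',rng(h,(18,100,60),(32,255,255)),[.634,-.285,.078],.0285),('steel',g,[.5305,.241,.114],.0305),('jar',rng(h,(0,150,100),(10,255,255)),[.438,.007,.072],.0265)]:
    print(n,rimfit(c,comp(m,*proj(c,p),26),p[2],r))
c2=cam('scene');a=cv2.resize(c['image'],(400,300));b=cv2.resize(c2['image'],(400,300));cv2.imwrite('pics/fin.png',np.hstack([a,b])[:,:,::-1])
go(0.6,0,.2)"
```

```text
copper (array([0.5106, 0.3406]), np.float64(0.0007))
tumbler (array([ 0.6327, -0.2841]), np.float64(0.0006))
steel (array([0.53  , 0.2391]), np.float64(0.0009))
jar (array([0.4383, 0.0069]), np.float64(0.0006))
pos [ 0.4253 -0.4949  0.1914] psi 0.002 units [  5.86 -16.48  -0.28] turn 0 F [ 0.2 -0.3  0. ] w 0.0872 t 49.0
```

View pics/fin.png

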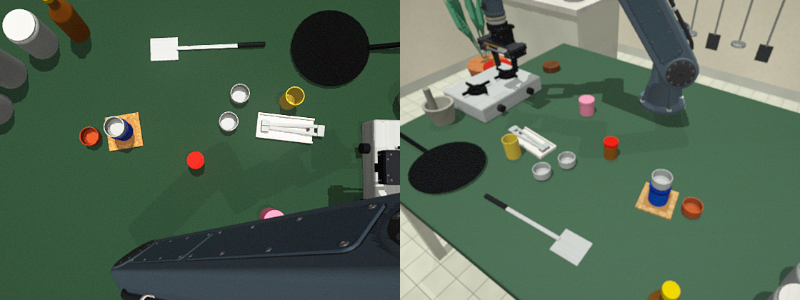

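The final view shows the stack on the trivet, copper to its left, the tumbler behind the spoon rest, and the tong and jar untouched. All measured positions are within about 3 mm of target. Handing in.

```bash
python3 -c "
from rig import robot
print(robot.hand_in())"
```

```text
the job is handed in; nothing more can be done
None
```

The job is handed in, with no verdict returned: tub centred on the trivet with the steel katori on its lid, copper katori left of the trivet (measured gap about 17–20 mm), and tumbler about 2 cm behind the spoon rest. The tong and spice jar were left alone, and it took about 49 s.

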